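# Put the garlic away in the flip-lid keeper

### The arm

A 6-joint arm with a two-finger parallel gripper is mounted at the origin on a cart in front of the work surface, level with it; the furniture and walls round the work are solid. World frame = base frame: x ahead of the robot, y to its left, z up, the work surface at z = 0. Lengths are in mm, angles in degrees, forces in N, time in s.
With the tool pointing down it reaches from about 300 to 850 mm from the base axis. Payload 4.2 kg.
Tool frame: the origin (TCP) lies at the very end of the fingers, on their centre line; the grasp point (between the pads) lies 19 mm behind it; z points along the fingers, y is the line along which they close (so a half turn about z gives the same grasp; the last joint's range is limited). The gripper opens to 91 mm and grips with 3 to 60 N. Pads are 32 mm wide; open, the fingers measure 118 mm over their backs; the gripper's body (76 mm by 178 mm) begins 60 mm behind the grasp point.
Start: joints at [-1.146, 18.312, 89.639, -0, 72.044, -1.146], TCP at [575.016, 0, 213.976] pointing down, gripper open.
Joint ranges: [-177.97, 177.97], [-48.28, 115.42], [12.27, 149.76], [-77.06, 257.06], [2.81, 150.46], [-146.56, 146.56]. Speed limits (degrees/s): [147.25, 147.25, 180, 180, 180, 180].

### API

Orientations are given as [roll, pitch, yaw] about the fixed x, y, z axes, in that order (R = Rz(yaw) Ry(pitch) Rx(roll)).
In Python, from workcell import * gives the robot as it stands.
- The arm moves only by the tool move_arm, never from a script. Its argument "motion" is a list of rows, each a list of 3 entries, a list of its own where there are three numbers: the finger opening in mm, from 0 to 91.2, then the shift along the world's x, y, z in units of 25 mm (1.0 is 25 mm), then the turn, a rotation vector about the world's x, y, z in units of 4 degrees (1.0 is 4 degrees). In form: [[grip, [x, y, z], [ax, ay, az]], ...]. A call has 1 to 20 rows; each row shifts and turns the commanded pose from where the row before left it; what a row does not reach is not made up. A row lasts 1/12 s, in which the tool goes at most 41.7 mm and 7.16 degrees, less where a joint would pass 70% of its speed; a pose out of reach is approached as far as the arm can. A call with a number of a shift or a turn outside -1 to 1 is refused whole. A call with a gripper value outside its range is refused whole. The fingers move at their own pace and stop on an object; "grip_force" is the grip in N (left out, the last holds). Time passes only in rows, so rows that do not move let the fingers close. It gives the time, the measured TCP pose, the force, the opening and the grip force at its end, in the units of the state.
- state(): the state, without advancing time (a new reading comes with each control period).
- grab_frame(name): name is "scene" or "side" or "wrist"; returns the picture (400x640x3 uint8, blue, green, red); there is no depth.
- camera_info(name): a dict with "fx", "fy", "cx", "cy" (pixels), "rvec" (rotation vector, rad) and "tvec" (3), from world to camera coordinates, as OpenCV has them. Camera axes: x right, y down, z forward; pixel columns grow to the right and rows downward; lengths in mm; the calibration is good to about 2 mm. A picture is of the moment at which its call begins: read the wrist's pose just before it. camera_info takes no time and is no camera call; for the wrist camera it gives the pose at the moment of the call.
- job_done(): hands the job in; it is judged then, once.
The state is a dict: "time_s": time; "qpos": joint angles; "qvel": joint speeds; "effort": joint torques, N m; "ee_pos": TCP position; "ee_rot": TCP orientation; "force": force on the tool from outside, world axes, zero at the start; "torque": the same for the moment, N m; "gripper_width": finger opening in mm; "gripper_force": force on a finger pad.
Only numpy, scipy, OpenCV 4.12 (cv2) and the standard library are available. Lean on these libraries where they do the work, as an engineer would, in place of code of your own. Each camera call takes 0.05 s, during which the arm holds its last target. There are 200 camera calls.

### The job

Put the garlic away: press the thumb button on the sloped front of the metal garlic keeper so that its sprung lid pops right open, set the garlic bulb down inside, then press the lid down until it snaps shut and stays shut by itself. Leave the lemon, the mug and the salt pot standing where they are.

Things in the scene. Friction and masses are not known exactly. Their poses are not given: they have to be found in the camera images.
- keeper: fixed brushed-steel box 150 mm deep (x), 145 wide (y), rim 100 high, wooden flip lid. Origin: centre of underside; -x is its front (it faces the robot's right, half towards it), z up. A chin 80 mm wide sticks out in front to x = -112 mm; its face slopes 40 deg down to the front and bears the button. The lid's lip overhangs the button: a tool straight down meets the lip, so tilt it about 40 deg
- button_top (a point): centre of the thumb button's outer face: black oblong pad, 20 x 32 mm (32 along keeper y), 10 mm proud of the sloped chin. Its z axis is the outward normal, 40 deg from vertical, leaning to the keeper's -x; pressing moves it along minus z. At rest at keeper (-101, 0, 60) mm
- latch (a joint): travel of the thumb button in m: 0 = out, 0.008 = fully pressed. It takes 2 N to start and 8 N fully down; it frees the lid at about 0.003 (4 to 5 N) and springs back by itself when let go
- lid (a joint): lid angle in rad: 0 shut, 1.6 fully open (upright), about keeper y through hinge. A spring throws it open within a second once the button frees it, and keeps it open. About 1.5 N at lid_front swings it down; about 4 N at lid_front in the last 8 mm snaps the latch and it stays at 0. Unlatched, it springs open again
- lid_front (a point): point on the lid's outer (top) face, on its middle line, 148 mm from the hinge line and 34 mm short of the lip's end. Lid: wooden plate 8 mm thick, 147 wide; lip 90 wide, 7 thick. Its z axis is the lid's outward normal: up when shut, to keeper +x when open. Shut, the top face is 110 mm and the lip's underside 103 mm above the worktop
- hinge (a point): middle of the lid's hinge line, at keeper (70, 0, 106) mm; axes as the keeper's
- cavity (a point): centre of the inner floor of the keeper, at keeper (13.5, 0, 30) mm; the space for the garlic is 111 mm (x) by 133 mm (y) and 70 mm deep below the rim; axes as the keeper's
- garlic_mid (a point): centre of the loose garlic bulb, whitish, roundish with a short neck on top, 48 x 50 x 51 mm, about 25 mm above what it stands on. It stands on the worktop either right or left of the keeper, nearer to the robot, with the lemon on the other side
- lemon: loose yellow lemon, 83 x 58 x 58 mm, lying on the worktop on the side where the garlic is not; origin at its underside. To be left alone
- mug: loose cream mug, 59 x 83 x 55 mm high, on the right, farther from the robot than the garlic or lemon there; origin at its underside. To be left alone
- salt_pot: loose little salt pot with a conical lid, 68 mm across, 72 mm high, on the left, farther from the robot than the garlic or lemon there; origin at its underside. To be left alone

How it is judged (in metres and radians):
On the way, in this order (a step that is already met when the one before it is completed fails the run):
1. the lid has popped right open (value of joint lid above 1.4 rad), for 0.2 s.
2. the garlic lies in the open keeper, let go (value of joint lid above 1 rad and x of garlic_mid in the frame of cavity between -0.056 and 0.056 m and y of garlic_mid in the frame of cavity between -0.067 and 0.067 m and z of garlic_mid in the frame of cavity below 0.05 m and contact force between the fingers and garlic below 0.1 N), for 0.2 s.
At the end, for the whole second after the job is handed in: the garlic lies still inside the keeper, the lid is latched shut (within 0.03 rad of shut with nothing holding it) and the button is out again (within 2 mm) (value of joint lid below 0.03 rad and value of joint latch below 0.002 m and x of garlic_mid in the frame of cavity between -0.056 and 0.056 m and y of garlic_mid in the frame of cavity between -0.067 and 0.067 m and z of garlic_mid in the frame of cavity between 0 and 0.06 m and linear speed of garlic below 0.02 m/s); the robot touches nothing.
It fails at once if the lemon, the mug or the salt pot is moved by more than 30 mm (distance of any of lemon, mug, salt_pot from where it was at the start of the episode above 0.03 m).
It fails at once if the mug or the salt pot is knocked over (angle between any of mug, salt_pot's own z axis and vertical above 0.5 rad).
It also fails if it takes over 72 s, if anything falls off the work surface, if the arm or the gripper's body presses on something with over 40 N, if the wrist force passes 120 N, or if a joint passes its speed limit or range.

## Working session

There is one attempt and no reset: what is moved stays moved. The work goes in short steps, Python scripts to look and compute and a tool call to move; the robot and the scene stay as the last step left them, time stands still between calls to the robot, and variables do not carry over. Pictures are saved under pics/ and viewed, at most 10 in all, crops included, and the job is handed in when it is done.

Besides the shell and the picture viewer there is one more tool, called after "Emit:" as name(argument=value, ...) on one line, values as JSON. move_arm: Moves the arm, as the interface text tells. Shifts and turns lie within -1 to 1; 1 stands for 25 mm of shift or 4 degrees of turn. Its arguments: {"type":"object","properties":{"motion":{"type":"array","items":{"type":"array"}},"grip_force":{"type":"number"}},"required":["motion"]}

```bash
mkdir -p pics; python3 - <<'E'
from workcell import *
import cv2,numpy as np
a=[]
for n in("scene","side"):
    f=grab_frame(n); cv2.imwrite(f"pics/{n}0.png",f)
    c=camera_info(n); R=cv2.Rodrigues(np.array(c["rvec"],float))[0]; print(n,c["fx"],c["cx"],c["cy"],(-R.T@np.array(c["tvec"]).ravel()).round(), R[2].round(2))
s=state();print(s["time_s"],s["ee_pos"],s["ee_rot"],s["gripper_width"])
E
```

```text
scene 390.4828070123531 320.45636873883876 200.2354262440753 [-287.  512.  685.] [ 0.72 -0.46 -0.52]
side 364.5201594419555 316.9365601277932 200.14444248006657 [  77. -300. 1091.] [ 0.41  0.26 -0.87]
0.1 [5.74561308e+02 2.07476925e-02 2.13191768e+02] [-1.79909880e+02 -3.95651650e-03  9.00009319e+01] 91.32763510978548
```

View pics/scene0.png

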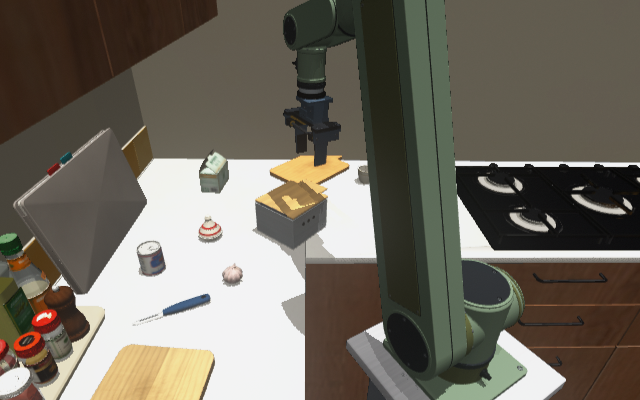

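View pics/side0.png

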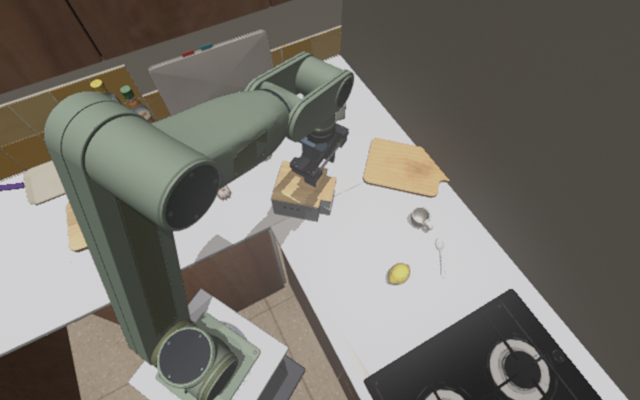

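Scene view: garlic is at (232,274), keeper at (290,215), salt pot at (209,230). Side view: garlic is at (224,192), keeper at (303,192), lemon at (400,273), mug at (421,217).

```bash
cat > h.py <<'E'
from workcell import *
import cv2,numpy as np
def ray(n,uv,c=None):
    c=c or camera_info(n); K=np.array([[c["fx"],0,c["cx"]],[0,c["fy"],c["cy"]],[0,0,1.]])
    R=cv2.Rodrigues(np.array(c["rvec"],float))[0]; o=-R.T@np.array(c["tvec"],float).ravel()
    d=R.T@np.linalg.solve(K,[uv[0],uv[1],1.]); return o,d/np.linalg.norm(d)
def onz(n,uv,z,c=None):
    o,d=ray(n,uv,c); return o+d*(z-o[2])/d[2]
def tri(n1,u1,n2,u2,c1=None,c2=None):
    (o,d),(p,e)=ray(n1,u1,c1),ray(n2,u2,c2); st=np.linalg.lstsq(np.c_[d,-e],p-o,rcond=None)[0]
    a,b=o+st[0]*d,p+st[1]*e; return (a+b)/2,np.linalg.norm(a-b)
E
python3 - <<'E'
from h import *
print("garlic",tri("scene",(232,274),"side",(224,192)), onz("scene",(232,274),25),onz("side",(224,192),25))
print("salt",onz("scene",(209,230),35),"lemon",onz("side",(400,273),29),"mug",onz("side",(421,217),28))
a=cv2.imread("pics/scene0.png")[160:260,240:370]; b=cv2.imread("pics/side0.png")[145:235,255:355]
a=cv2.resize(a,None,fx=5,fy=5,interpolation=2); cv2.imwrite("pics/a.png",a)
b=cv2.resize(b,None,fx=6,fy=6,interpolation=2); cv2.imwrite("pics/b.png",b)
E
```

```text
garlic (array([443.45190246, 300.22087733,  18.86528319]), np.float64(1.4339604397180115)) [437.59321978 302.44712275  25.        ] [440.77035487 296.18037083  25.        ]
salt [631.13532177 295.6674523   35.        ] lemon [ 496.03493766 -332.40478621   29.        ] mug [ 702.45425502 -309.51340425   28.        ]
```

View pics/b.png

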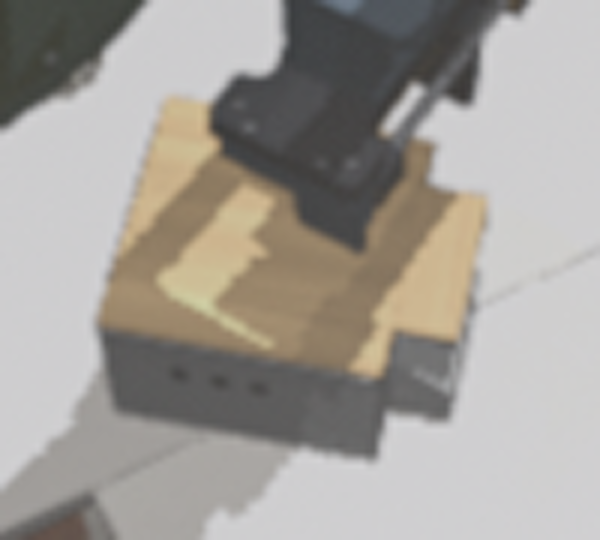

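View pics/a.png

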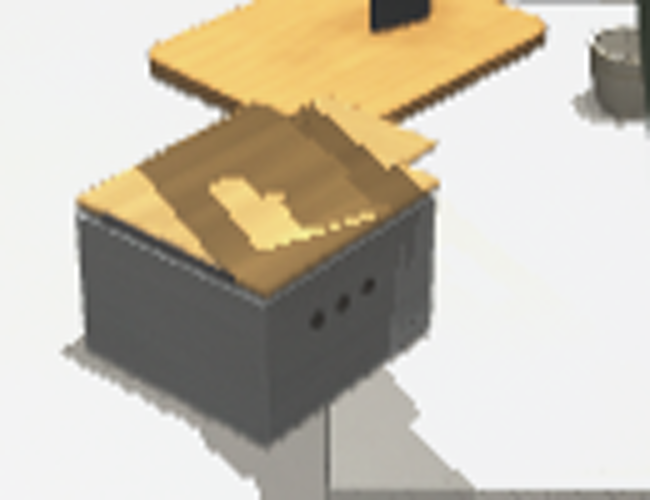

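Side crop: lid back corners are at (165,97) and (100,328), front near corner (383,378), lip corners (455,345) and (487,200). Scene crop: lid back corners are at (78,203) and (265,295), front near corner about (435,192).

```bash
python3 - <<'E'
from h import *
S=lambda u,v:(255+(u+.5)/6-.5,145+(v+.5)/6-.5)
C=lambda u,v:(240+(u+.5)/5-.5,160+(v+.5)/5-.5)
P={k:onz("side",S(*p),110)[:2] for k,p in dict(bf=(165,97),bn=(100,328),fn=(383,378),ln=(455,345),lf=(487,200)).items()}
Q={k:onz("scene",C(*p),110)[:2] for k,p in dict(bf=(78,203),bn=(265,295),fn=(430,193)).items()}
for k in P: print(k,P[k].round(1),Q.get(k))
n=np.linalg.norm
for D in(P,Q): print("width",n(D["bf"]-D["bn"]),"len",n(D["fn"]-D["bn"]))
# fit: keeper coords (x,y): front -x. near side = +y or -y
# lid plate hinge x=70; lid_front at -78; lip end at -112; lip half 45; lid half 73.5
def fit(M,W):
    M=np.array(M);W=np.array(W);m,w=M.mean(0),W.mean(0);H=(M-m).T@(W-w);U,_,V=np.linalg.svd(H)
    R=V.T@np.diag([1,np.linalg.det(V.T@U.T)])@U.T;return np.degrees(np.arctan2(R[1,0],R[0,0])),w-R@m,np.linalg.norm((W-w)-(M-m)@R.T,axis=1)
for sgn in(1,-1):
  # x dir towards back; near robot side
  M=[[75,-73.5*sgn],[75,73.5*sgn],[-112,45*sgn],[-112,-45*sgn]]
  print(sgn,fit(M,[P["bf"],P["bn"],P["ln"],P["lf"]]))
E
```

```text
bf [604.7 161.7] [599.97362984 163.86219128]
bn [468.  108.5] [466.48700687 116.5337444 ]
fn [519.7 -30.4] [511.28364217 -14.34244922]
ln [555.3 -51.7] None
lf [639.6 -21.3] None
width 146.69528757972313 len 148.1368151762199
width 141.62860020414536 len 138.3304615413563
1 (np.float64(109.98280560012005), array([560.59590948,  66.66565062]), array([0.92463098, 4.16435367, 2.62927233, 2.44127543]))
-1 (np.float64(108.62429761062562), array([561.00988256,  66.81065074]), array([145.22394762, 148.43361245,  88.27731888,  91.42413315]))
```

Emit:
move_arm(motion=[[0,[0.115,-0.245,0],[0,0,1]],[0,[0.115,-0.245,0],[0,0,1]],[0,[0.115,-0.245,0],[0,0,1]],[0,[0.115,-0.245,0],[0,0,1]],[0,[0.115,-0.245,0],[0,0,1]],[0,[0.115,-0.245,-0.3],[0.94,0.342,0]],[0,[0.115,-0.245,-0.3],[0.94,0.342,0]],[0,[0.115,-0.245,-0.3],[0.94,0.342,0]],[0,[0.115,-0.245,-0.3],[0.94,0.342,0]],[0,[0.115,-0.245,-0.3],[0.94,0.342,0]],[0,[0.115,-0.245,-0.3],[0.94,0.342,0]],[0,[0.115,-0.245,-0.3],[0.94,0.342,0]],[0,[0.115,-0.245,-0.3],[0.94,0.342,0]],[0,[0.115,-0.245,-0.3],[0.94,0.342,0]],[0,[0.115,-0.245,-0.3],[0.94,0.342,0]],[0,[0,0,0],[0,0,0]],[0,[0,0,0],[0,0,0]],[0,[0,0,0],[0,0,0]]])

```text
time_s: 1.6
ee_pos: [618.1, -91.4, 139.4]
ee_rot: [180.0, -40.0, 110.0]
force: [-0.2, 0.2, 0.8]
gripper_width: -0.3
gripper_force: 0.0
```

```bash
python3 - <<'E'
from h import *
from scipy.spatial.transform import Rotation as Ro
s=state();print(s["ee_pos"],Ro.from_euler("xyz",s["ee_rot"],degrees=True).as_matrix().round(3))
c=camera_info("wrist");f=grab_frame("wrist");cv2.imwrite("pics/w1.png",f)
import json;json.dump({k:np.array(v).tolist() for k,v in c.items() if k in("fx","fy","cx","cy","rvec","tvec")},open("w1.json","w"))
for n,p in dict(btn=(595,-28,60),lipn=(556,-54,110),lipf=(641,-23.5,110)).items():
    print(n,cv2.projectPoints(np.array([p],float),np.array(c["rvec"],float),np.array(c["tvec"],float),np.array([[c["fx"],0,c["cx"]],[0,c["fy"],c["cy"]],[0,0,1]]),None)[0].ravel())
E
```

```text
[618.08946924 -91.35995385 139.39869236] [[-0.262  0.94  -0.22 ]
 [ 0.72   0.342  0.604]
 [ 0.642  0.    -0.766]]
btn [319.08498901 192.21208717]
lipn [250.69317001 176.22245877]
lipf [385.87798532 176.71557735]
```

View pics/w1.png

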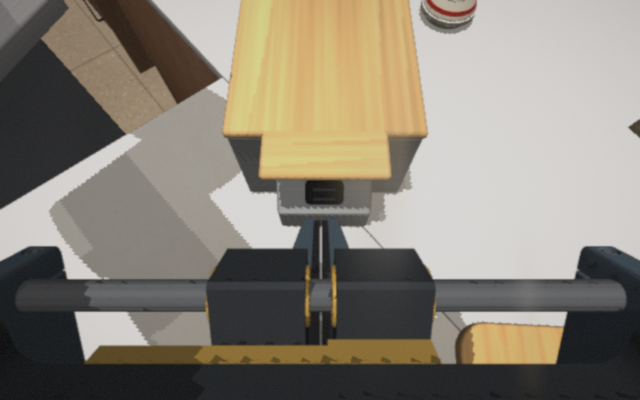

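Wrist view: lip corners are at (260,179) and (389,178), button at (325,192). Relative to my prediction, the keeper sits about 4 mm to the image right, and its yaw is confirmed.

Emit:
move_arm(motion=[[0,[0.19,-0.05,-0.1],[0,0,0]],[0,[-0.167,0.459,-0.582],[0,0,0]],[0,[-0.167,0.459,-0.582],[0,0,0]],[0,[-0.167,0.459,-0.582],[0,0,0]],[0,[-0.167,0.459,-0.582],[0,0,0]],[0,[-0.167,0.459,-0.582],[0,0,0]],[0,[0,0,0],[0,0,0]],[0,[0,0,0],[0,0,0]]])

```text
time_s: 2.32
ee_pos: [602.0, -34.8, 64.5]
ee_rot: [180.0, -40.0, 110.1]
force: [0.1, -0.4, 0.1]
gripper_width: 0.2
gripper_force: 0.0
```

Emit:
move_arm(motion=[[0,[-0.026,0.072,-0.092],[0,0,0]],[0,[-0.026,0.072,-0.092],[0,0,0]],[0,[-0.026,0.072,-0.092],[0,0,0]],[0,[-0.026,0.072,-0.092],[0,0,0]],[0,[-0.013,0.036,-0.046],[0,0,0]],[0,[0,0,0],[0,0,0]],[0,[0,0,0],[0,0,0]]])

```text
time_s: 2.9
ee_pos: [599.7, -28.1, 53.9]
ee_rot: [179.9, -40.0, 110.0]
force: [1.8, -2.6, 3.5]
gripper_width: 0.4
gripper_force: 2.3
```

Emit:
move_arm(motion=[[0,[-0.018,0.048,-0.062],[0,0,0]],[0,[-0.009,0.024,-0.031],[0,0,0]],[0,[0,0,0],[0,0,0]],[0,[0,0,0],[0,0,0]],[0,[0.167,-0.459,0.582],[0,0,0]],[0,[0.167,-0.459,0.582],[0,0,0]],[0,[0.167,-0.459,0.582],[0,0,0]],[0,[0.167,-0.459,0.582],[0,0,0]],[0,[0.167,-0.459,0.582],[0,0,0]],[0,[0,0,0],[0,0,0]],[0,[0,0,0],[0,0,0]]])

```text
time_s: 3.82
ee_pos: [619.1, -83.2, 123.3]
ee_rot: [-180.0, -40.0, 110.0]
force: [-0.9, -0.1, 0.3]
gripper_width: 0.7
gripper_force: 0.0
```

```bash
python3 - <<'E'
from h import *
a=grab_frame("side")[130:300,180:440];b=grab_frame("scene")[120:290,150:410]
cv2.imwrite("pics/c.png",cv2.resize(np.vstack([a,b]),None,fx=1.7,fy=1.7,interpolation=2))
print(state()["ee_pos"])
E
```

```text
[618.24169959 -82.2783916  122.44235679]
```

View pics/c.png

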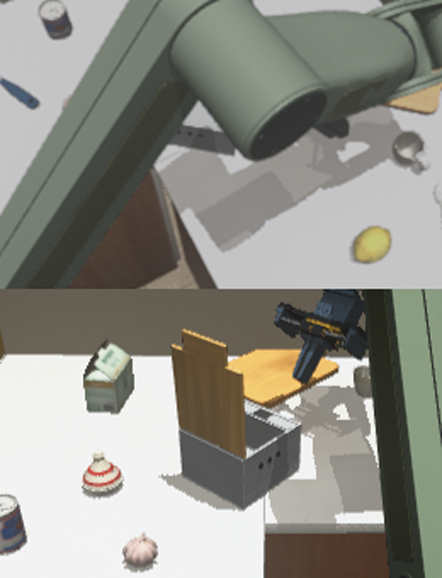

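Scene view: the lid is upright (crop 175–245, 330–450) and the garlic is still at crop (140,550). Next I go over the lid to the garlic.

Emit:
move_arm(motion=[[75,[0,0,0.84],[-0.94,-0.342,0]],[75,[0,0,0.84],[-0.94,-0.342,0]],[75,[0,0,0.84],[-0.94,-0.342,0]],[75,[0,0,0.84],[-0.94,-0.342,0]],[75,[0,0,0.84],[-0.94,-0.342,0]],[75,[0,0,0.84],[-0.94,-0.342,0]],[75,[0,0,0.84],[-0.94,-0.342,0]],[75,[0,0,0.84],[-0.94,-0.342,0]],[75,[0,0,0.84],[-0.94,-0.342,0]],[75,[0,0,0.84],[-0.94,-0.342,0]],[75,[0,0,0],[0,0,0]],[75,[0,0,0],[0,0,0]]])

```text
time_s: 4.92
ee_pos: [618.9, -81.5, 334.0]
ee_rot: [180.0, -0.0, 110.2]
force: [0.0, -0.6, 0.1]
gripper_width: 74.6
gripper_force: 0.0
```

Emit:
move_arm(motion=[[75,[-0.44,0.95,0],[0,0,0]],[75,[-0.44,0.95,0],[0,0,0]],[75,[-0.44,0.95,0],[0,0,0]],[75,[-0.44,0.95,0],[0,0,0]],[75,[-0.44,0.95,0],[0,0,0]],[75,[-0.44,0.95,0],[0,0,0]],[75,[-0.44,0.95,0],[0,0,0]],[75,[-0.44,0.95,0],[0,0,0]],[75,[-0.44,0.95,0],[0,0,0]],[75,[-0.44,0.95,0],[0,0,0]],[75,[-0.44,0.95,0],[0,0,0]],[75,[-0.44,0.95,0],[0,0,0]],[75,[-0.44,0.95,0],[0,0,0]],[75,[-0.44,0.95,0],[0,0,0]],[75,[-0.44,0.95,0],[0,0,0]],[75,[-0.44,0.95,0],[0,0,0]],[75,[0,0,0],[0,0,0]],[75,[0,0,0],[0,0,0]],[75,[0,0,0],[0,0,0]]])

```text
time_s: 6.5
ee_pos: [443.2, 295.9, 331.9]
ee_rot: [-179.8, 0.1, 110.0]
force: [0.3, -0.3, 0.7]
gripper_width: 74.7
gripper_force: 0.0
```

```bash
python3 - <<'E'
from h import *
s=state();print(s["ee_pos"],s["ee_rot"],s["qpos"])
c=camera_info("wrist");f=grab_frame("wrist")
print(cv2.projectPoints(np.array([[441,299,25]],float),np.array(c["rvec"],float),np.array(c["tvec"],float),np.array([[c["fx"],0,c["cx"]],[0,c["fy"],c["cy"]],[0,0,1]]),None)[0].ravel())
cv2.imwrite("pics/w2.png",f)
E
```

```text
[443.24188467 295.90249178 331.89852463] [-1.79788268e+02  6.52714978e-02  1.09980021e+02] [ 3.25013232e+01  1.16632313e+01  8.20734686e+01 -1.78483019e-02
  8.64841472e+01  1.25225518e+01]
[319.8365843  149.81574704]
```

View pics/w2.png

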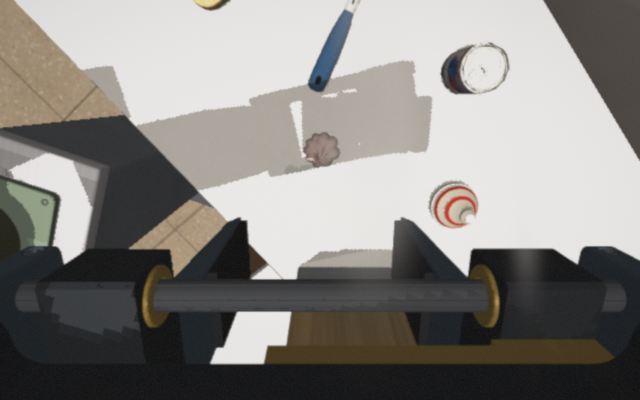

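Wrist view: garlic is at (322,150) against a predicted (320,150), so the position is confirmed.

Emit:
move_arm(motion=[[75,[0,0.14,-0.93],[0,0,0]],[75,[0,0,-0.93],[0,0,0]],[75,[0,0,-0.93],[0,0,0]],[75,[0,0,-0.93],[0,0,0]],[75,[0,0,-0.93],[0,0,0]],[75,[0,0,-0.93],[0,0,0]],[75,[0,0,-0.93],[0,0,0]],[75,[0,0,-0.93],[0,0,0]],[75,[0,0,-0.93],[0,0,0]],[75,[0,0,-0.93],[0,0,0]],[75,[0,0,-0.93],[0,0,0]],[75,[0,0,-0.93],[0,0,0]],[75,[0,0,-0.93],[0,0,0]],[75,[0,0,-0.88],[0,0,0]],[75,[0,0,0],[0,0,0]],[75,[0,0,0],[0,0,0]]])

```text
time_s: 7.88
ee_pos: [443.1, 298.9, 8.7]
ee_rot: [-179.8, 0.0, 109.9]
force: [0.7, -1.0, 0.1]
gripper_width: 75.0
gripper_force: 0.0
```

Emit:
move_arm(motion=[[40,[0,0,0],[0,0,0]],[30,[0,0,0],[0,0,0]],[30,[0,0,0],[0,0,0]],[30,[0,0,0],[0,0,0]],[30,[0,0,0],[0,0,0]],[30,[0,0,0],[0,0,0]],[30,[0,0,0],[0,0,0]],[30,[0,0,0],[0,0,0]]], grip_force=12)

```text
time_s: 8.55
ee_pos: [443.7, 300.5, 10.5]
ee_rot: [179.9, -0.0, 110.0]
force: [-0.9, -1.0, 6.5]
gripper_width: 49.4
gripper_force: 12.0
```

Emit:
move_arm(motion=[[30,[0,0,0.5],[0,0,0]],[30,[0,0,1],[0,0,0]],[30,[0,0,1],[0,0,0]],[30,[0,0,1],[0,0,0]],[30,[0,0,1],[0,0,0]],[30,[0,0,1],[0,0,0]],[30,[0,0,1],[0,0,0]],[30,[0,0,1],[0,0,0]],[30,[0,0,1],[0,0,0]],[30,[0,0,1],[0,0,0]],[30,[0,0,1],[0,0,0]],[30,[0,0,1],[0,0,0]],[30,[0,0,1],[0,0,0]],[30,[0,0,1],[0,0,0]],[30,[0,0,0],[0,0,0]],[30,[0,0,0],[0,0,0]]])

```text
time_s: 9.88
ee_pos: [443.6, 300.5, 348.1]
ee_rot: [179.8, -0.0, 110.0]
force: [-0.6, -0.9, -1.0]
gripper_width: 49.1
gripper_force: 12.0
```

Emit:
move_arm(motion=[[30,[0.486,-0.936,0],[0,0,0]],[30,[0.486,-0.936,0],[0,0,0]],[30,[0.486,-0.936,0],[0,0,0]],[30,[0.486,-0.936,0],[0,0,0]],[30,[0.486,-0.936,0],[0,0,0]],[30,[0.486,-0.936,0],[0,0,0]],[30,[0.486,-0.936,0],[0,0,0]],[30,[0.486,-0.936,0],[0,0,0]],[30,[0.486,-0.936,0],[0,0,0]],[30,[0.486,-0.936,0],[0,0,0]],[30,[0,0,0],[0,0,0]],[30,[0,0,0],[0,0,0]],[30,[0,0,0],[0,0,0]]])

```text
time_s: 10.97
ee_pos: [564.1, 66.7, 345.7]
ee_rot: [-179.9, -0.1, 110.0]
force: [-0.0, 0.2, -1.1]
gripper_width: 49.4
gripper_force: 12.0
```

```bash
python3 - <<'E'
from h import *
s=state();print(s["ee_pos"],s["ee_rot"],s["gripper_width"],s["force"],s["qpos"])
b=grab_frame("scene")[60:300,150:450]; cv2.imwrite("pics/d.png",cv2.resize(np.hstack([b,grab_frame("wrist")[80:320,170:470]]),None,fx=1.3,fy=1.3))
E
```

```text
[564.11654767  66.67888031 345.7301068 ] [-1.79865463e+02 -7.81216174e-02  1.09997624e+02] 49.380604342407004 [-0.02862742  0.17870793 -1.08353462] [ 5.55620304e+00  1.49005240e+01  7.58705032e+01  4.21033179e-02
  8.93787418e+01 -1.44420246e+01]
```

View pics/d.png

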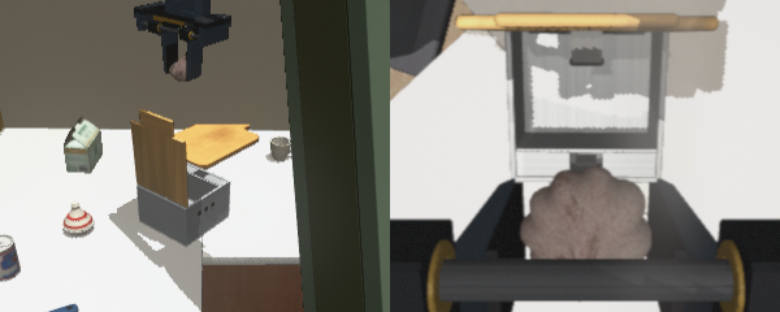

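Scene view: the garlic is held above the open keeper. Wrist view: the garlic is centred across the cavity. Now I check the wrist camera's position against the lid.

```bash
python3 - <<'E'
from h import *
o,_=ray("wrist",(320,200));r=o-np.array([564.4,68,0]);print(o, r[:2]@[-.342,.94])
c=camera_info("wrist");K=np.array([[c["fx"],0,c["cx"]],[0,c["fy"],c["cy"]],[0,0,1]])
# lid top lip edge (crop /1.3 +offset): v~ (15)/1.3+80 ; rim front wall inner (530,150)
for uv,z in(((170+(585-390)/1.3,80+22/1.3),288),((170+(585-390)/1.3,80+150/1.3),100),((170+(585-390)/1.3,80+32/1.3),100)):
    p=onz("wrist",uv,z)-np.array([564.4,68,0]); print(p[:2]@[-.342,.94],p[:2]@[-.94,-.342])
E
```

```text
[539.02522807 138.9590655  517.78350845] 75.37969357166047
74.05740508465027 0.039929085899256415
-43.46540058801848 0.3933009339987565
64.49754152761089 0.41130547756692076
```

Emit:
move_arm(motion=[[30,[-0.06,0.17,0],[0.94,0.342,0]],[30,[-0.06,0.17,0],[0.94,0.342,0]],[30,[0,0,0],[0.94,0.342,0]],[30,[0,0,0],[0.94,0.342,0]],[30,[0,0,-0.97],[0,0,0]],[30,[0,0,-0.97],[0,0,0]],[30,[0,0,-0.97],[0,0,0]],[30,[0,0,-0.97],[0,0,0]],[30,[0,0,-0.97],[0,0,0]],[30,[0,0,-0.97],[0,0,0]],[30,[0,0,-0.97],[0,0,0]],[30,[0,0,-0.97],[0,0,0]],[30,[0,0,-0.97],[0,0,0]],[30,[0,0,-0.97],[0,0,0]],[30,[0,0,-0.97],[0,0,0]],[30,[0,0,-0.4],[0,0,0]],[30,[0,0,0],[0,0,0]],[30,[0,0,0],[0,0,0]]])

```text
time_s: 12.57
ee_pos: [561.9, 75.4, 70.7]
ee_rot: [180.0, -16.0, 110.0]
force: [0.3, -0.5, 0.7]
gripper_width: 49.6
gripper_force: 12.0
```

Emit:
move_arm(motion=[[30,[0,0,-0.3],[0,0,0]],[30,[0,0,-0.3],[0,0,0]],[30,[0,0,-0.2],[0,0,0]],[30,[0,0,-0.1],[0,0,0]],[30,[0,0,0],[0,0,0]],[30,[0,0,0],[0,0,0]]])

```text
time_s: 13.07
ee_pos: [561.8, 74.7, 47.8]
ee_rot: [180.0, -16.0, 110.0]
force: [-0.2, 0.3, -0.7]
gripper_width: 49.6
gripper_force: 12.0
```

Emit:
move_arm(motion=[[30,[0,0,-0.16],[0,0,0]],[30,[0,0,0],[0,0,0]],[55,[0,0,0],[0,0,0]],[65,[0,0,0],[0,0,0]],[72,[0,0,0],[0,0,0]],[72,[0,0,0],[0,0,0]],[72,[0,0,0],[0,0,0]],[72,[0,0,0],[0,0,0]],[72,[0,0,0.4],[0,0,0]],[72,[0,0,1],[0,0,0]],[72,[0,0,1],[0,0,0]],[72,[0,0,1],[0,0,0]],[72,[0,0,1],[0,0,0]],[72,[0,0,1],[0,0,0]],[72,[0,0,1],[0,0,0]],[72,[0,0,1],[0,0,0]],[72,[0,0,1],[0,0,0]],[72,[0,0,1],[0,0,0]]])

```text
time_s: 14.57
ee_pos: [561.4, 74.7, 281.0]
ee_rot: [180.0, -16.0, 110.0]
force: [0.1, -0.7, -0.0]
gripper_width: 71.9
gripper_force: 0.0
```

Emit:
move_arm(motion=[[72,[0,0,1],[0,0,0]],[72,[0,0,1],[0,0,0]],[40,[0,0,0.8],[0,0,0]],[0,[0,0,0],[-0.94,-0.342,0]],[0,[0,0,0],[-0.94,-0.342,0]],[0,[0,0,0],[-0.94,-0.342,0]],[0,[0,0,0],[-0.94,-0.342,0]],[0,[0,0,0],[0,0,0]],[0,[0,0,0],[0,0,0]],[0,[0,0,0],[0,0,0]],[0,[0,0,0],[0,0,0]]])

```text
time_s: 15.48
ee_pos: [561.9, 74.1, 348.7]
ee_rot: [-180.0, -0.0, 109.9]
force: [0.0, 0.6, -0.4]
gripper_width: 14.7
gripper_force: 0.0
```

```bash
python3 - <<'E'
from h import *
s=state();print(s["ee_pos"],s["ee_rot"],s["gripper_width"],s["force"],s["qpos"])
cv2.imwrite("pics/e.png",cv2.resize(np.hstack([grab_frame("scene")[60:300,150:450],grab_frame("wrist")[40:280,170:470]]),None,fx=1.3,fy=1.3))
E
```

```text
[561.89390761  74.08086942 348.73577545] [-1.79985381e+02 -4.45428847e-02  1.09933587e+02] 14.660626657694511 [ 0.01716863  0.60891087 -0.36201779] [ 6.32436689e+00  1.46809810e+01  7.57562222e+01  3.98535262e-02
  8.95874860e+01 -1.36095212e+01]
```

View pics/e.png

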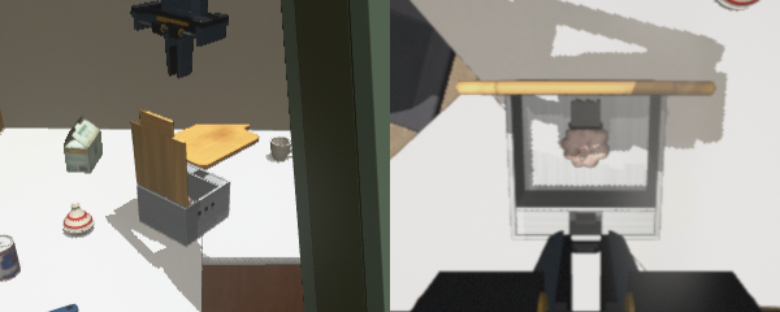

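Wrist view: the garlic sits inside the keeper, around crop (585,147), and the lid is still open. Next I go behind the lid.

Emit:
move_arm(motion=[[0,[-0.296,0.812,0],[0,0,0]],[0,[-0.296,0.812,0],[0,0,0]],[0,[-0.296,0.812,0],[0,0,0]],[0,[-0.296,0.812,0],[0,0,0]],[0,[-0.296,0.812,0],[0,0,0]],[0,[0,0,0],[0,0,0]],[0,[0,0,-0.95],[0,0,0]],[0,[0,0,-0.95],[0,0,0]],[0,[0,0,-0.95],[0,0,0]],[0,[0,0,-0.95],[0,0,0]],[0,[0,0,0],[0,0,0]],[0,[0,0,0],[0,0,0]]])

```text
time_s: 16.58
ee_pos: [524.7, 175.4, 253.1]
ee_rot: [-179.9, -0.0, 109.9]
force: [0.4, 0.3, 0.8]
gripper_width: 0.4
gripper_force: 0.0
```

Emit:
move_arm(motion=[[0,[0.342,-0.94,0],[0,0,0]],[0,[0.263,-0.722,-0.08],[0,0,0]],[0,[0.263,-0.722,-0.08],[0,0,0]],[0,[0.246,-0.677,-0.28],[0,0,0]],[0,[0.246,-0.677,-0.28],[0,0,0]],[0,[0.214,-0.588,-0.45],[0,0,0]],[0,[0.214,-0.588,-0.45],[0,0,0]],[0,[0.166,-0.455,-0.6],[0,0,0]],[0,[0.166,-0.455,-0.6],[0,0,0]],[0,[0.109,-0.301,-0.71],[0,0,0]],[0,[0.109,-0.301,-0.71],[0,0,0]],[0,[0,0,0],[0,0,0]]])

```text
time_s: 17.58
ee_pos: [583.3, 13.9, 146.6]
ee_rot: [-179.9, -0.0, 109.9]
force: [-0.5, 0.3, 0.4]
gripper_width: 0.5
gripper_force: 0.3
```

Emit:
move_arm(motion=[[0,[0.027,-0.075,-0.43],[0,0,0]],[0,[0.027,-0.075,-0.43],[0,0,0]],[0,[0.027,-0.075,-0.4],[0,0,0]],[0,[0,0,-0.1],[0,0,0]],[0,[0,0,-0.1],[0,0,0]],[0,[0,0,-0.08],[0,0,0]],[0,[0,0,0],[0,0,0]],[0,[0,0,0],[0,0,0]]])

```text
time_s: 18.25
ee_pos: [585.6, 10.0, 109.9]
ee_rot: [179.9, 0.0, 110.0]
force: [0.9, -1.1, 2.3]
gripper_width: 0.7
gripper_force: 1.4
```

Emit:
move_arm(motion=[[0,[0,0,-0.1],[0,0,0]],[0,[0,0,-0.1],[0,0,0]],[0,[0,0,-0.08],[0,0,0]],[0,[0,0,0],[0,0,0]],[0,[0,0,0],[0,0,0]]])

```text
time_s: 18.67
ee_pos: [585.8, 10.0, 105.7]
ee_rot: [179.9, 0.1, 110.0]
force: [-3.8, -2.3, 19.1]
gripper_width: 0.2
gripper_force: 9.6
```

Emit:
move_arm(motion=[[0,[0,0,0.3],[0,0,0]],[0,[0,0,0.8],[0,0,0]],[0,[0,0,1],[0,0,0]],[0,[0,0,1],[0,0,0]],[0,[0,0,1],[0,0,0]],[0,[0,0,1],[0,0,0]],[0,[0,0,1],[0,0,0]],[0,[0,0,0],[0,0,0]],[0,[0,0,0],[0,0,0]],[0,[0,0,0],[0,0,0]],[0,[0,0,0],[0,0,0]]])

```text
time_s: 19.58
ee_pos: [584.3, 10.2, 253.1]
ee_rot: [-179.8, -0.1, 110.0]
force: [-0.2, -0.5, -0.9]
gripper_width: 0.0
gripper_force: 0.0
```

```bash
python3 - <<'E'
from h import *
s=state();print(s["ee_pos"],s["force"],s["time_s"])
cv2.imwrite("pics/f.png",cv2.resize(np.hstack([grab_frame("scene")[60:300,150:450],grab_frame("wrist")[40:280,170:470]]),None,fx=1.3,fy=1.3))
E
```

```text
[584.26516853  10.16285898 253.06689883] [-0.22924072 -0.5129066  -0.87219219] 19.5833
```

View pics/f.png

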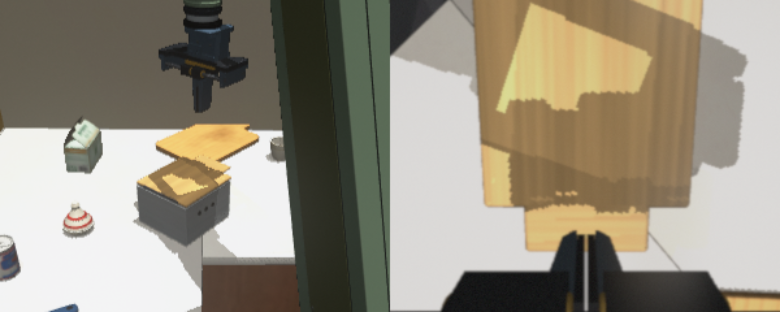

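Both views show the lid shut flat and staying shut with the gripper clear; the salt pot and mug stand where they were.

```bash
python3 -c "
from workcell import *
print(job_done())"
```

```text
the job is handed in; nothing more can be done
None
```

The garlic is in the keeper, the lid is latched shut and staying shut by itself, and I handed the job in at about 20 s; the last picture shows the salt pot and mug in place (the lemon was out of view), and no verdict came back.

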